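Start and close the screw lid of a culture jar

ROBOT

A 6-joint arm with a two-finger parallel gripper is mounted at the origin on a cart in front of the work surface, level with it; the furniture and walls round the work are solid. World frame = base frame: x ahead of the robot, y to its left, z up, the work surface at z = 0. Lengths are in m, angles in rad, forces in N, time in s.
With the tool pointing down it reaches from about 0.3 to 0.875 m from the base axis. Payload 6.4 kg.
Tool frame: the origin (TCP) lies midway between the tips of the shut fingers; the grasp point (between the pads) lies 19 mm behind it (ctrl.pinch_z is the distance from the TCP to the grasp point, in m); z points along the fingers, y is the line along which they close (so a half turn about z gives the same grasp; the last joint's range is limited). The gripper opens to 85 mm and grips with 20 to 120 N. Pads are 22 mm wide; open, the fingers measure 114 mm over their backs; the gripper's body (76 mm by 85 mm) begins 54 mm behind the grasp point. The pads swing forward as they close: fully open they stand 13 mm farther back than shut.
Start: joints at [-0.206, 0.181, 1.607, -0, 1.354, -0.206], TCP at [0.575, 0, 0.231] pointing down, gripper open.
Joint ranges: [-2.99, 2.99], [-0.89, 2.07], [0.3, 2.58], [-1.14, 4.28], [0, 2.63], [-3.12, 3.12]. Speed limits (rad/s): [2.57, 2.57, 3.01, 3.14, 3.14, 3.14].

INTERFACE

Orientations are given as a unit quaternion [w, x, y, z].
In Python, from bench import ctrl gives the robot as it stands.
- The arm moves only by the tool apply_moves, never from a script. Its argument "moves" is a list of rows, each an object with "jaw": the opening, from 0 (shut) to 1 (fully open); "offset": the shift along the tool's x, y, z in mm, a list of three; "rot": the turn, a rotation vector about the tool's x, y, z in degrees, a list of three. In form: [{"jaw": jaw, "offset": [dx, dy, dz], "rot": [ax, ay, az]}, ...]. A call has exactly 5 rows; each row shifts and turns the commanded pose from where the row before left it, along the tool's axes as they then stand; what a row does not reach is not made up. A row lasts 1/8 s, in which the tool goes at most 62.5 mm and 10.7 degrees, less where a joint would pass 70% of its speed; a pose out of reach is approached as far as the arm can. A call is refused whole if a number of a shift passes 62.5 or a number of a turn 10.7, either way. A call with a gripper value outside its range is refused whole. The fingers move at their own pace and stop on an object; the grip force is fixed at half the most. Time passes only in rows, so rows that do not move let the fingers close, or fill a call up. It gives the time, the measured TCP pose, the force, the opening and the grip force at its end, in the units of the state.
- ctrl.get_obs(): the state, without advancing time (a new reading comes with each control period).
- ctrl.camera(name): name is "scene" or "side" or "wrist"; returns (picture, depth): 420x560x3 uint8, red, green, blue; 420x560 float32, m along the optical axis (not along the pixel's ray), 0 where there is no reading.
- ctrl.camera_params(name): a dict with "K" (3x3 intrinsics, pixels), "cam_to_world" (4x4, takes a point from camera to world coordinates); the wrist camera has in their place "mount" (4x4, takes a point from camera to tool coordinates, whose origin is the TCP and whose axes are the flange's). Camera axes: x right, y down, z forward; pixel columns grow to the right and rows downward; lengths in m; the calibration is good to about 2 mm. The wrist camera is an equidistant fisheye: a pixel r from the principal point sees the ray r / f radians off the axis. A picture is of the moment at which its call begins: read the wrist's pose just before it. camera_params takes no time and is no camera call.
- ctrl.hand_in(): hands the job in; it is judged then, once.
Trained networks look in the newest picture that a camera, given by its name, has taken for a name from the list of things; names that differ only in an ending like _2 or _b are one class to them, and where a whole thing is asked for, a point or a joint stands for the part that bears it (a point fixed in the world has none). Each returns a list of dicts, best first, with "score" (0 to 1); they miss things now and then, are a little off and sometimes report something else, mostly with a low value. They report only what shows in the picture. A call takes as long as a camera call. They do not tell look-alikes from the thing itself.
- ctrl.outline_of(camera, target): "region" (420x560 bool, what is visible of it) and "position" ([column, row] in pixels, amid what is visible of it).
The state is a dict: "time_s": time; "q": joint angles; "dq": joint speeds; "joint_efforts": joint torques, N m; "eef_pos": TCP position; "eef_rot": TCP orientation; "wrist_force": force on the tool from outside, world axes, zero at the start; "torque": the same for the moment, N m; "opening": opening from 0.0 (shut) to 1.0 (fully open); "grasp_force": force on a finger pad.
Only numpy, scipy, OpenCV 4.12 (cv2) and the standard library are available. Lean on these libraries where they do the work, as an engineer would, in place of code of your own. Each camera call takes 0.05 s, during which the arm holds its last target. There are 200 camera calls.

TASK

The blue lid of the culture jar lies loose on top of its thread. Without lifting it off or tipping it, turn it backward (counter-clockwise seen from above) by its white bar until it has dropped a step, level all round, into the start of the thread, then turn it forward (clockwise) until it is fully screwed down against its stop. Let go of the lid at the end, and do not disturb the red-capped cup, the spray bottle or the stapler beside the jar.

Things in the scene. Friction and masses are not known exactly. Their poses are not given: they have to be found in the camera images.
- jar: Clear straight jar 99 mm across, dishes inside, on a metal foot 148 mm across bolted to the bench: cannot move. Origin: centre of the foot's underside. Its neck has a coarse three-start thread, the same every 120 degrees, hidden by the lid's skirt; how the thread is turned differs each time and shows in no pose.
- jar_rim (a point): Centre of the neck's top edge, 116 mm above the bench, under the lid; z up. Thread end: turned forward (clockwise from above) after the drop, the lid sinks 6 mm per radian for 70 to 103 degrees to a hard stop; point lid_bar is then 27 mm above this point. Turned forward before it has dropped, it does not engage and meets a stop.
- lid_bar (a point): Centre of the white grip bar of the loose blue lid: 108 mm long (x axis), 16 mm wide (y), 34 mm tall. Its foot, the lid's flat top, is 17 mm below this point, its top 17 mm above. At the start the lid's three inner lugs rest on level lands of the thread, this point 48 mm above jar_rim. Friction of the thread resists turning by less than 0.15 N m.
- lid: The lid: 131 mm across, 46 mm tall without its bar, 0.18 to 0.35 kg, 2 mm sideways play on the neck. Origin 53 mm below lid_bar. Turned backward it slides level for 5 to 60 degrees, then falls 9 to 12 mm by its weight if free to slide down (a firm grip on the bar holds it up); it can go up to 33 degrees past the drop to a stop; 5 to 15 past leaves no lug hung up.
- cup_red: Bystander: specimen cup with a red screw top, 61 mm across, 70 mm tall, standing on the -y side of the jar; origin at its underside.
- spray: Bystander: squat white spray bottle with a brown domed cap, 63 mm across, 164 mm tall, beyond the cup; origin at its underside.
- stapler_b: Bystander: black stapler, 137x38x42 mm, on the +y side of the jar; origin at its underside.
Mind the look-alikes: they are no part of the job. Of the things shaped like the lid, the blue one is meant.

How it is judged:
By the outcome, as a careful person would: the job done as asked, in the order asked, and still so for the second after the job is handed in, with the robot touching nothing.
It also fails if it takes over 58 s, if anything falls off the work surface, if the arm or the gripper's body presses on something with over 40 N, if the wrist force passes 120 N, or if a joint passes its speed limit or range.

## Working session

There is one attempt and no reset: what is moved stays moved. The work goes in short steps, Python scripts to look and compute and a tool call to move; the robot and the scene stay as the last step left them, time stands still between calls to the robot, and variables do not carry over. Pictures are saved under pics/ and viewed, at most 10 in all, crops included, and the job is handed in when it is done.

Besides the shell and the picture viewer there is one more tool, called after "Emit:" by a JSON object that holds its "api" and its "payload". apply_moves: Moves the arm, as the interface text tells. Its arguments: {"type":"object","properties":{"moves":{"type":"array"}},"required":["moves"]}

```bash
mkdir -p pics; cat > h.py <<'E'
import numpy as np, cv2
from bench import ctrl
def pts(cam):
    im,d=ctrl.camera(cam); p=ctrl.camera_params(cam); K=p["K"]; T=np.array(p["cam_to_world"])
    v,u=np.mgrid[:420,:560]
    P=np.stack([(u-K[0][2])/K[0][0]*d,(v-K[1][2])/K[1][1]*d,d],-1)
    W=P@T[:3,:3].T+T[:3,3]; W[d==0]=np.nan
    return im,W
E
python3 - <<'E'
from h import *
np.set_printoptions(precision=3,suppress=True)
o=ctrl.get_obs();print(o)
ims=[]
for c in("scene","side"):
    im,W=pts(c);ims.append(im);np.savez("/tmp/"+c,im=im,W=W)
    for t in("lid","cup_red","spray","stapler_b"):
        for r in ctrl.outline_of(c,t)[:3]:
            w=W[r["region"]];print(c,t,round(r["score"],2),r["position"],np.nanmedian(w,0),np.nanmin(w,0),np.nanmax(w,0))
for n,im in zip(("scene","side"),ims): cv2.imwrite(f"pics/{n}1.png",im[...,::-1])
E
```

```text
{'time_s': 0.0, 'q': array([-0.206,  0.182,  1.608, -0.   ,  1.354, -0.206]), 'dq': array([-0.   ,  0.001,  0.002, -0.001, -0.   ,  0.   ]), 'joint_efforts': array([  0.   , -44.487, -35.134,  -0.   ,   0.009,   0.   ]), 'eef_pos': array([0.574, 0.   , 0.23 ]), 'eef_rot': array([-0.001,  0.707,  0.707, -0.001]), 'wrist_force': array([-0.507, -0.418, -0.051]), 'torque': array([-0.007,  0.022, -0.049]), 'grasp_force': 0.0, 'opening': 1.0034227800759714}
scene lid 0.85 [238.3, 220.4] [0.581 0.116 0.047] [0.534 0.063 0.   ] [0.665 0.189 0.085]
scene lid 0.79 [294.0, 263.4] [ 0.439 -0.083  0.147] [ 0.392 -0.141  0.1  ] [ 0.521 -0.011  0.184]
scene cup_red 0.63 [378.4, 303.9] [ 0.483 -0.234  0.068] [ 0.467 -0.263  0.001] [ 0.528 -0.205  0.074]
scene spray 0.79 [421.4, 273.1] [ 0.54  -0.286  0.103] [ 0.53  -0.317 -0.002] [ 0.707 -0.25   0.167]
scene stapler_b 0.87 [207.4, 290.3] [0.411 0.087 0.024] [ 0.357  0.065 -0.001] [0.514 0.133 0.044]
side lid 0.94 [236.3, 259.0] [ 0.454 -0.101  0.149] [ 0.396 -0.141  0.002] [ 0.539 -0.013  0.186]
side lid 0.61 [276.8, 218.9] [0.596 0.102 0.048] [0.539 0.063 0.001] [0.671 0.235 0.086]
side cup_red 0.94 [284.9, 338.4] [ 0.497 -0.242  0.071] [ 0.47  -0.263 -0.   ] [ 0.549 -0.196  0.075]
side spray 0.96 [329.9, 345.5] [ 0.553 -0.304  0.114] [ 0.533 -0.318 -0.001] [ 0.643 -0.172  0.168]
side stapler_b 0.84 [198.3, 247.4] [0.393 0.082 0.029] [ 0.36  -0.016  0.006] [0.457 0.108 0.147]
```

View pics/scene1.png

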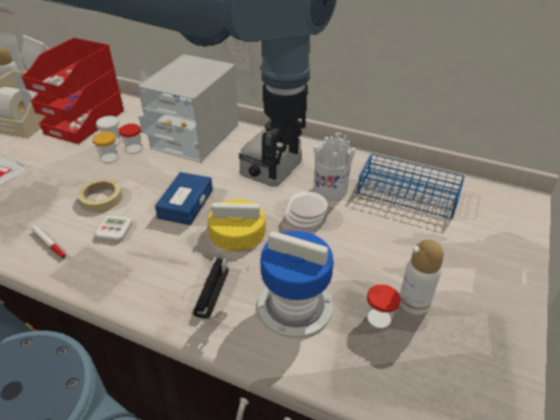

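View pics/side1.png

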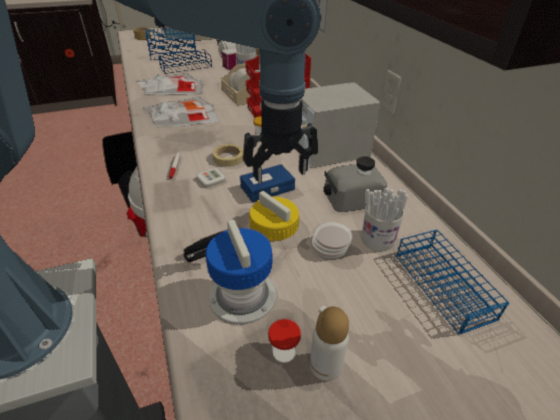

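```bash
python3 - <<'E'
from h import *
from scipy.spatial.transform import Rotation as R
np.set_printoptions(precision=4,suppress=True)
for c in("scene","side"):
    f=np.load(f"/tmp/{c}.npz");im,W=f["im"].astype(int),f["W"]
    box=(W[...,0]>.36)&(W[...,0]<.56)&(W[...,1]>-.18)&(W[...,1]<.02)
    m=box&(W[...,2]>.174)&(W[...,2]<.19)&(im.min(-1)>120)
    a=W[m];r=cv2.minAreaRect(a[:,:2].astype(np.float32)*1000);print(c,"bar top",m.sum(),np.median(a[:,2]),r)
    b=im[...,2]-im[...,0]
    m=box&(W[...,2]>.138)&(W[...,2]<.158)&(b>40);a=W[m]
    print("lid top",m.sum(),np.median(a[:,2]))
    m=box&(W[...,2]>.105)&(W[...,2]<.16)&(b>40);a=W[m];print("ext",a.min(0),a.max(0),cv2.minEnclosingCircle(a[:,:2].astype(np.float32)))
print(ctrl.camera_params("scene")["cam_to_world"],ctrl.camera_params("side")["cam_to_world"],ctrl.pinch_z)
o=ctrl.get_obs();print(R.from_quat(o["eef_rot"],scalar_first=True).as_matrix())
E
```

```text
scene bar top 465 0.1807635137562461 ((458.7840270996094, -74.9312973022461), (17.02322006225586, 106.71516418457031), 0.9220721125602722)
lid top 2129 0.1473213330631049
ext [ 0.3915 -0.1405  0.105 ] [ 0.522  -0.0126  0.1548] ((0.4567570984363556, -0.07550587505102158), 0.06605563312768936)
side bar top 274 0.18278423906595803 ((461.8765869140625, -74.53608703613281), (14.33660888671875, 107.08010864257812), 1.6921570301055908)
lid top 2139 0.14892277091651795
ext [ 0.3961 -0.1411  0.105 ] [ 0.5249 -0.0124  0.1564] ((0.4606401324272156, -0.07599178701639175), 0.06583340466022491)
[[ 0.4107 -0.5946  0.6912 -0.0979]
 [-0.9117 -0.2666  0.3125 -0.2863]
 [-0.0015 -0.7586 -0.6516  0.7682]
 [ 0.      0.      0.      1.    ]] [[ 0.9385 -0.2119  0.2726  0.3475]
 [-0.345  -0.6062  0.7166 -0.616 ]
 [ 0.0134 -0.7665 -0.6421  0.6965]
 [ 0.      0.      0.      1.    ]] 0.0187
[[ 0.  1. -0.]
 [ 1. -0.  0.]
 [ 0. -0. -1.]]
```

The images show the blue lid with its white bar on the jar at (0.460, -0.075), with the bar along world y and its top at 0.181 m. In the scene picture it is at pixel (295, 262), in the side picture at (238, 258). The yellow lid at (237, 222) is the look-alike. The cup and spray bottle are on the -y side and the stapler on the +y side. All heights match the given sizes, so I'll move above the bar and down.

Emit:
{"api": "apply_moves", "payload": {"moves": [{"jaw": 1, "offset": [-37.5, -57, 0], "rot": [0, 0, 0]}, {"jaw": 1, "offset": [-37.5, -57.5, 0], "rot": [0, 0, 0]}, {"jaw": 1, "offset": [0, 0, 25], "rot": [0, 0, 0]}, {"jaw": 1, "offset": [0, 0, 25], "rot": [0, 0, 0]}, {"jaw": 0.5, "offset": [0, 0, 20], "rot": [0, 0, 0]}]}}

```text
time_s: 1.12
eef_pos: [0.4702, -0.0686, 0.1607]
eef_rot: [0.0, 0.707, 0.707, 0.0]
wrist_force: [-0.1, 0.0, 0.2]
opening: 0.819
grasp_force: 0.0
```

Emit:
{"api": "apply_moves", "payload": {"moves": [{"jaw": 0.4, "offset": [0, 0, 7], "rot": [0, 0, 0]}, {"jaw": 0.35, "offset": [0, 0, 0], "rot": [0, 0, 0]}, {"jaw": 0.3, "offset": [0, 0, 0], "rot": [0, 0, 0]}, {"jaw": 0.3, "offset": [0, 0, 0], "rot": [0, 0, 0]}, {"jaw": 0.3, "offset": [0, 0, 0], "rot": [0, 0, 0]}]}}

```text
time_s: 1.75
eef_pos: [0.4688, -0.0686, 0.1547]
eef_rot: [-0.001, 0.707, 0.707, -0.002]
wrist_force: [-8.7, -1.8, 2.6]
opening: 0.3
grasp_force: 4.4
```

```bash
cat >> h.py <<'E'
def lid(n=None):
    o=ctrl.get_obs()
    from scipy.spatial.transform import Rotation as R
    m=R.from_quat(o["eef_rot"],scalar_first=True).as_matrix()
    print("t",round(o["time_s"],2),"tcp",o["eef_pos"].round(4),"yaw",np.degrees(np.arctan2(m[1,0],m[0,0])).round(1),"F",o["wrist_force"].round(1),"T",o["torque"].round(3),"open",round(o["opening"],3),"gf",round(o["grasp_force"],1),"q6",o["q"][5].round(2))
    for c in("scene","side"):
        im,W=pts(c); I=im.astype(int); b=I[...,2]-I[...,0]
        box=np.hypot(W[...,0]-.4595,W[...,1]+.075)<.075
        m=box&(W[...,2]>.105)&(b>40); a=W[m]; z=a[:,2]
        h,e=np.histogram(z,np.arange(.105,.17,.002)); top=e[len(h)-1-np.argmax(h[::-1])]
        k=abs(z-top-.001)<.004; A=np.c_[a[k][:,:2]-[.4595,-.075],np.ones(k.sum())]
        s=np.linalg.lstsq(A,z[k],rcond=None)[0]
        # bar: non-blue bright points above lid top
        m2=box&(W[...,2]>s[2]+.006)&(W[...,2]<s[2]+.038)&(I.min(-1)>100)&(abs(b)<60); p=W[m2][:,:2]
        d=np.linalg.svd(p-p.mean(0),full_matrices=False)[2][0] if len(p)>5 else [1,0]
        m3=box&(W[...,2]>s[2]+.03)&(W[...,2]<s[2]+.038)&(I.min(-1)>100)&(abs(b)<60)
        print(c,"lid top z",s[2].round(4),"tilt deg",np.degrees(s[:2]).round(1),"n",k.sum(),"bar yaw",round(np.degrees(np.arctan2(d[1],d[0]))%180,1),len(p),"bartop",np.median(W[m3][:,2]).round(4) if m3.any() else None)
        if n: cv2.imwrite(f"pics/{n}_{c}.png",im[120:360,140:460,::-1].repeat(2,0).repeat(2,1))
E
python3 -c "
from h import *
lid('a')"
```

```text
t 1.75 tcp [ 0.4688 -0.0686  0.1547] yaw 90.0 F [-8.7 -1.8  2.6] T [-0.279  1.499 -0.079] open 0.3 gf 4.4 q6 -0.39
scene lid top z 0.1477 tilt deg [-0.3  0.1] n 1751 bar yaw 90.9 698 bartop 0.1808
side lid top z 0.1493 tilt deg [-0.5  0.2] n 1702 bar yaw 88.0 275 bartop 0.1829
```

The speed limit left the rows short by about 9 mm in x and 6.5 mm in y, and a finger is touching the bar. I'll centre the tool.

Emit:
{"api": "apply_moves", "payload": {"moves": [{"jaw": 0.4, "offset": [-3, -4.5, 0], "rot": [0, 0, 0]}, {"jaw": 0.4, "offset": [-3.5, -4.5, 0], "rot": [0, 0, 0]}, {"jaw": 0.3, "offset": [0, 0, 2], "rot": [0, 0, 0]}, {"jaw": 0.26, "offset": [0, 0, 0], "rot": [0, 0, 0]}, {"jaw": 0.26, "offset": [0, 0, 0], "rot": [0, 0, 0]}]}}

```text
time_s: 2.48
eef_pos: [0.4616, -0.075, 0.1523]
eef_rot: [0.0, 0.707, 0.707, 0.0]
wrist_force: [-0.3, 0.6, -0.6]
opening: 0.26
grasp_force: 0.0
```

```bash
python3 -c "
from h import *
lid('b')"
```

```text
t 2.48 tcp [ 0.4616 -0.075   0.1523] yaw 90.0 F [-0.3  0.6 -0.6] T [ 0.007 -0.002  0.011] open 0.26 gf 0.0 q6 -0.42
scene lid top z 0.1476 tilt deg [0.2 0.2] n 1741 bar yaw 90.8 626 bartop 0.1809
side lid top z 0.1491 tilt deg [0.  0.3] n 1606 bar yaw 89.2 296 bartop 0.1827
```

Emit:
{"api": "apply_moves", "payload": {"moves": [{"jaw": 0.22, "offset": [0, 0, 0], "rot": [0, 0, 0]}, {"jaw": 0.22, "offset": [0, 0, 0], "rot": [0, 0, -8]}, {"jaw": 0.22, "offset": [0, 0, 0], "rot": [0, 0, -8]}, {"jaw": 0.22, "offset": [0, 0, 0], "rot": [0, 0, 4]}, {"jaw": 0.22, "offset": [0, 0, 0], "rot": [0, 0, 0]}]}}

```text
time_s: 3.2
eef_pos: [0.4615, -0.0749, 0.1523]
eef_rot: [0.0, 0.629, 0.777, -0.0]
wrist_force: [-0.2, 0.0, 0.1]
opening: 0.22
grasp_force: 0.0
```

```bash
python3 -c "
from h import *
lid()"
```

```text
t 3.2 tcp [ 0.4615 -0.0749  0.1523] yaw 102.0 F [-0.2  0.   0.1] T [-0.023  0.006  0.029] open 0.22 gf 0.0 q6 -0.63
scene lid top z 0.1475 tilt deg [0.2 0.2] n 1707 bar yaw 99.8 746 bartop 0.1809
side lid top z 0.1491 tilt deg [0.1 0.3] n 1598 bar yaw 97.5 236 bartop 0.1828
```

The loose-jaw wrench works: the lid turned about 9° and is still level. I'll continue in roughly 8° steps, with a free back-off after each.

Emit:
{"api": "apply_moves", "payload": {"moves": [{"jaw": 0.22, "offset": [0, 0, 0], "rot": [0, 0, -6]}, {"jaw": 0.22, "offset": [0, 0, 0], "rot": [0, 0, -6]}, {"jaw": 0.22, "offset": [0, 0, 0], "rot": [0, 0, 4]}, {"jaw": 0.22, "offset": [0, 0, 0], "rot": [0, 0, 0]}, {"jaw": 0.22, "offset": [0, 0, 0], "rot": [0, 0, 0]}]}}

```text
time_s: 3.92
eef_pos: [0.4615, -0.075, 0.1523]
eef_rot: [0.0, 0.573, 0.82, 0.0]
wrist_force: [-0.6, -0.1, 0.8]
opening: 0.221
grasp_force: 0.0
```

```bash
python3 -c "
from h import *
lid()"
```

```text
t 3.92 tcp [ 0.4615 -0.075   0.1523] yaw 110.1 F [-0.6 -0.1  0.8] T [ 0.012  0.016 -0.04 ] open 0.221 gf 0.0 q6 -0.77
scene lid top z 0.1349 tilt deg [0.4 0.2] n 1714 bar yaw 110.9 827 bartop 0.1684
side lid top z 0.1365 tilt deg [0.1 0.5] n 1651 bar yaw 111.3 216 bartop 0.1701
```

The lid has dropped about 12.5 mm and is level (tilt change under 0.3°). I'll lower the tool to follow and go about 4° further back so that no lug hangs.

Emit:
{"api": "apply_moves", "payload": {"moves": [{"jaw": 0.22, "offset": [0, 0, 6], "rot": [0, 0, 0]}, {"jaw": 0.22, "offset": [0, 0, 6], "rot": [0, 0, 0]}, {"jaw": 0.22, "offset": [0, 0, 0], "rot": [0, 0, -6]}, {"jaw": 0.22, "offset": [0, 0, 0], "rot": [0, 0, -6]}, {"jaw": 0.22, "offset": [0, 0, 0], "rot": [0, 0, 5]}]}}

```text
time_s: 4.65
eef_pos: [0.4613, -0.0749, 0.1397]
eef_rot: [-0.0, 0.523, 0.852, 0.0]
wrist_force: [-0.9, -0.1, -1.1]
opening: 0.219
grasp_force: 0.0
```

```bash
python3 -c "
from h import *
lid('c')"
```

```text
t 4.65 tcp [ 0.4613 -0.0749  0.1397] yaw 117.0 F [-0.9 -0.1 -1.1] T [-0.046 -0.03  -0.003] open 0.219 gf 0.0 q6 -0.89
scene lid top z 0.1355 tilt deg [0.3 0.1] n 1686 bar yaw 115.0 744 bartop 0.1687
side lid top z 0.1369 tilt deg [0.1 0.7] n 1585 bar yaw 114.7 221 bartop 0.1706
```

View pics/c_scene.png

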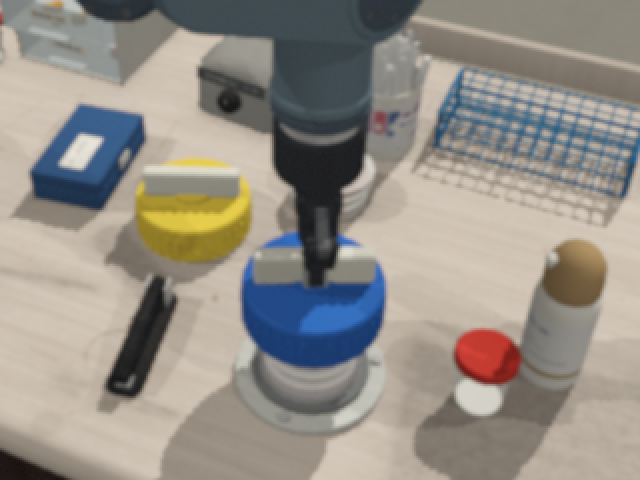

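Emit:
{"api": "apply_moves", "payload": {"moves": [{"jaw": 0.22, "offset": [0, 0, 0], "rot": [0, 0, 8]}, {"jaw": 0.22, "offset": [0, 0, 0.2], "rot": [0, 0, 8]}, {"jaw": 0.22, "offset": [0, 0, 0.8], "rot": [0, 0, 8]}, {"jaw": 0.22, "offset": [0, 0, 0.8], "rot": [0, 0, 8]}, {"jaw": 0.22, "offset": [0, 0, 0], "rot": [0, 0, 0]}]}}

```text
time_s: 5.38
eef_pos: [0.4614, -0.0749, 0.1382]
eef_rot: [-0.0, 0.736, 0.677, -0.0]
wrist_force: [-0.4, 0.1, 0.7]
opening: 0.219
grasp_force: 0.0
```

```bash
python3 -c "
from h import *
lid()"
```

```text
t 5.38 tcp [ 0.4614 -0.0749  0.1382] yaw 85.1 F [-0.4  0.1  0.7] T [ 0.002 -0.005 -0.01 ] open 0.219 gf 0.0 q6 -0.33
scene lid top z 0.133 tilt deg [0.5 0.2] n 1743 bar yaw 93.2 615 bartop 0.1663
side lid top z 0.1345 tilt deg [0.1 0.4] n 1655 bar yaw 90.6 274 bartop 0.1684
```

The picture shows the lid level at (313, 300) with the fingers on the bar. It has sunk 2.4 mm over 22°, so the thread has engaged. I'll keep turning forward.

Emit:
{"api": "apply_moves", "payload": {"moves": [{"jaw": 0.22, "offset": [0, 0, 1], "rot": [0, 0, 10]}, {"jaw": 0.22, "offset": [0, 0, 1], "rot": [0, 0, 10]}, {"jaw": 0.22, "offset": [0, 0, 1], "rot": [0, 0, 10]}, {"jaw": 0.22, "offset": [0, 0, 1], "rot": [0, 0, 10]}, {"jaw": 0.22, "offset": [0, 0, 0], "rot": [0, 0, 0]}]}}

```text
time_s: 6.1
eef_pos: [0.4614, -0.0749, 0.1344]
eef_rot: [-0.0, 0.923, 0.384, -0.0]
wrist_force: [0.0, 0.3, -0.6]
opening: 0.22
grasp_force: 0.0
```

```bash
python3 -c "
from h import *
lid()"
```

```text
t 6.1 tcp [ 0.4614 -0.0749  0.1344] yaw 45.2 F [ 0.   0.3 -0.6] T [0.008 0.028 0.028] open 0.22 gf 0.0 q6 0.37
scene lid top z 0.1286 tilt deg [0.5 0. ] n 1967 bar yaw 51.3 474 bartop 0.1621
side lid top z 0.1302 tilt deg [0.1 0.3] n 1593 bar yaw 49.6 154 bartop 0.1638
```

Emit:
{"api": "apply_moves", "payload": {"moves": [{"jaw": 0.22, "offset": [0, 0, 0.8], "rot": [0, 0, 8]}, {"jaw": 0.22, "offset": [0, 0, 0.5], "rot": [0, 0, 5]}, {"jaw": 0.22, "offset": [0, 0, 0.4], "rot": [0, 0, 4]}, {"jaw": 0.22, "offset": [0, 0, 0], "rot": [0, 0, 0]}, {"jaw": 0.22, "offset": [0, 0, 0], "rot": [0, 0, 0]}]}}

```text
time_s: 6.82
eef_pos: [0.4615, -0.0754, 0.133]
eef_rot: [0.0, 0.97, 0.243, -0.0]
wrist_force: [-0.8, -3.2, 2.0]
opening: 0.221
grasp_force: 8.7
```

```bash
python3 -c "
from h import *
lid()"
```

```text
t 6.83 tcp [ 0.4615 -0.0754  0.133 ] yaw 28.2 F [-0.8 -3.2  2. ] T [-0.522  0.332  0.207] open 0.221 gf 8.7 q6 0.66
scene lid top z 0.1273 tilt deg [ 0.  -0.1] n 1981 bar yaw 34.6 465 bartop 0.1609
side lid top z 0.1287 tilt deg [0.1 0.2] n 1555 bar yaw 41.3 137 bartop 0.1624
```

Emit:
{"api": "apply_moves", "payload": {"moves": [{"jaw": 0.22, "offset": [0, 0, 0], "rot": [0, 0, 2]}, {"jaw": 0.22, "offset": [0, 0, 0], "rot": [0, 0, 2]}, {"jaw": 0.22, "offset": [0, 0, 0], "rot": [0, 0, 2]}, {"jaw": 0.22, "offset": [0, 0, 0], "rot": [0, 0, 0]}, {"jaw": 0.22, "offset": [0, 0, 0], "rot": [0, 0, 0]}]}}

```text
time_s: 7.55
eef_pos: [0.4611, -0.0752, 0.133]
eef_rot: [0.001, 0.981, 0.193, -0.001]
wrist_force: [-4.8, -4.1, 6.3]
opening: 0.221
grasp_force: 65.0
```

```bash
python3 -c "
from h import *
lid()"
```

```text
t 7.55 tcp [ 0.4611 -0.0752  0.133 ] yaw 22.2 F [-4.8 -4.1  6.3] T [-0.579  0.74   2.341] open 0.221 gf 65.0 q6 0.77
scene lid top z 0.1271 tilt deg [ 0.1 -0. ] n 2004 bar yaw 33.7 480 bartop 0.1608
side lid top z 0.1286 tilt deg [0.1 0.4] n 1577 bar yaw 39.8 143 bartop 0.1622
```

The torque is 2.3 N m, far above the thread friction, so this is the hard stop, though the height reads about 0.5 mm high. I'll relax, re-seat with a light second push and compare.

Emit:
{"api": "apply_moves", "payload": {"moves": [{"jaw": 0.22, "offset": [0, 0, 0], "rot": [0, 0, -6]}, {"jaw": 0.26, "offset": [0, 0, 0], "rot": [0, 0, -6]}, {"jaw": 0.26, "offset": [0, 0, 0], "rot": [0, 0, 0]}, {"jaw": 0.22, "offset": [0, 0, 0], "rot": [0, 0, 5]}, {"jaw": 0.22, "offset": [0, 0, 0], "rot": [0, 0, 5]}]}}

```text
time_s: 8.28
eef_pos: [0.4614, -0.0746, 0.1326]
eef_rot: [-0.0, 0.979, 0.206, -0.0]
wrist_force: [0.1, -0.7, -0.4]
opening: 0.221
grasp_force: 48.1
```

```bash
python3 -c "
from h import *
lid()"
```

```text
t 8.28 tcp [ 0.4614 -0.0746  0.1326] yaw 23.7 F [ 0.1 -0.7 -0.4] T [ 0.059 -0.038  1.642] open 0.221 gf 48.1 q6 0.74
scene lid top z 0.1271 tilt deg [ 0. -0.] n 2007 bar yaw 33.8 479 bartop 0.1607
side lid top z 0.1286 tilt deg [-0.   0.5] n 1570 bar yaw 38.5 143 bartop 0.1625
```

The yaw, height and a clean 1.6 N m reaction all repeat, so it's at the stop. I'll back off, open and lift away.

Emit:
{"api": "apply_moves", "payload": {"moves": [{"jaw": 0.25, "offset": [0, 0, 0], "rot": [0, 0, -4]}, {"jaw": 0.5, "offset": [0, 0, 0], "rot": [0, 0, -4]}, {"jaw": 0.6, "offset": [0, 0, 0], "rot": [0, 0, 0]}, {"jaw": 0.6, "offset": [0, 0, 0], "rot": [0, 0, 0]}, {"jaw": 0.6, "offset": [0, 0, -10], "rot": [0, 0, 0]}]}}

```text
time_s: 9.0
eef_pos: [0.4608, -0.0746, 0.1424]
eef_rot: [-0.001, 0.961, 0.275, -0.001]
wrist_force: [0.0, 0.5, 0.0]
opening: 0.6
grasp_force: 0.0
```

Emit:
{"api": "apply_moves", "payload": {"moves": [{"jaw": 0.6, "offset": [0, 0, -20], "rot": [0, 0, 0]}, {"jaw": 0.6, "offset": [0, 0, -25], "rot": [0, 0, 0]}, {"jaw": 0.6, "offset": [0, 0, -30], "rot": [0, 0, 0]}, {"jaw": 0.6, "offset": [0, 0, -30], "rot": [0, 0, 0]}, {"jaw": 0.6, "offset": [0, 0, 0], "rot": [0, 0, 0]}]}}

```text
time_s: 9.62
eef_pos: [0.4631, -0.0756, 0.2511]
eef_rot: [0.002, 0.961, 0.275, 0.002]
wrist_force: [-0.0, 0.2, 0.3]
opening: 0.596
grasp_force: 0.0
```

```bash
python3 -c "
from h import *
lid('d')
for t in('cup_red','spray','stapler_b'):
    im,W=pts('scene');r=ctrl.outline_of('scene',t)[0];print(t,r['position'],np.nanmedian(W[r['region']],0))
"
```

```text
t 9.62 tcp [ 0.4631 -0.0756  0.2511] yaw 32.0 F [-0.   0.2  0.3] T [-0.002 -0.013 -0.036] open 0.596 gf 0.0 q6 0.6
scene lid top z 0.1272 tilt deg [0.2 0.1] n 2303 bar yaw 37.1 618 bartop 0.1607
side lid top z 0.1286 tilt deg [0.2 0.5] n 1688 bar yaw 36.4 624 bartop 0.1623Traceback (most recent call last):
  File "<string>", line 5, in <module>
    im,W=pts('scene');r=ctrl.outline_of('scene',t)[0];print(t,r['position'],np.nanmedian(W[r['region']],0))
                        ~~~~~~~~~~~~~~~~~~~~~~~~~~^^^
IndexError: list index out of range
```

View pics/d_scene.png

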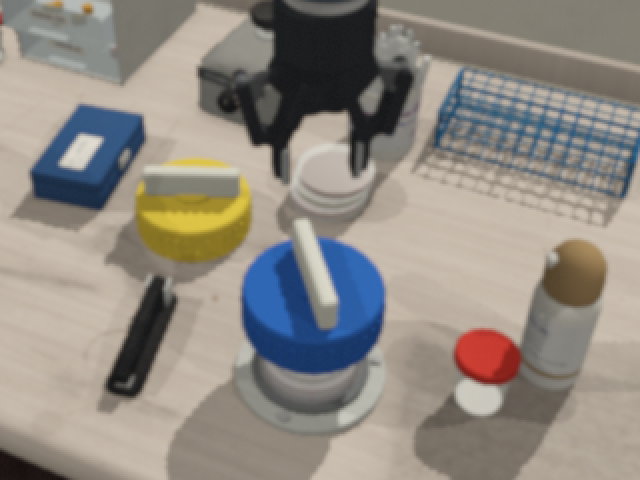

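The lid is level at (313, 300), with the bar free and the gripper clear. The red-capped cup (485, 370), spray bottle (565, 315) and stapler (143, 338) haven't moved from the earlier picture.

```bash
python3 -c "
from bench import ctrl
print(ctrl.hand_in())"
```

```text
the job is handed in; nothing more can be done
None
```

The blue lid was turned back until it dropped level, then screwed forward to its hard stop and released; the cup, spray bottle and stapler look unmoved, and the job is handed in (the lid read about 0.5 mm above the nominal end height, but two firm pushes moved it no further).

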